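Rock a stuck measuring block out of its dock

ROBOT

A 6-joint arm with a two-finger parallel gripper is mounted at the origin on the work surface. World frame = base frame: x ahead of the robot, y to its left, z up, the work surface at z = 0. Lengths are in m, angles in rad, forces in N, time in s.
With the tool pointing down it reaches from about 0.425 to 0.95 m from the base axis. Payload 3.5 kg.
Tool frame: the origin (TCP) lies between the finger pads; the fingertips stand 14 mm ahead of it and the grasp point (between the pads) lies 5 mm behind it; z points along the fingers, y is the line along which they close (so a half turn about z gives the same grasp; the last joint's range is limited). The gripper opens to 85 mm and grips with 20 to 120 N. Pads are 22 mm wide; open, the fingers measure 114 mm over their backs; the gripper's body (76 mm by 85 mm) begins 54 mm behind the grasp point. The pads swing forward as they close: fully open they stand 13 mm farther back than shut.
Start: joints at [1.099, 0.286, 1.577, -0, 1.279, -0.15], TCP at [0.213, 0.64, 0.245] pointing down, gripper open.
Joint ranges: [-2.77, 2.77], [-0.9, 2.22], [0.21, 2.48], [-1.53, 4.67], [0.24, 2.81], [-2.84, 2.84]. Speed limits (rad/s): [2.79, 2.79, 3.14, 3.14, 3.14, 3.14].

INTERFACE

Orientations are given as a unit quaternion [x, y, z, w].
In Python, from plant import * gives the robot as it stands.
- The arm moves only by the tool step_arm, never from a script. Its argument "commands" is a list of rows, each an object of numbers: "gripper": the gripper's target within -1 to 1 (shut at 1, half-way at 0, fully open at -1); "x", "y", "z": the shift along the tool's x, y, z in mm; "spin": the turn about the tool's z in degrees. A call has exactly 10 rows; each row shifts and turns the commanded pose from where the row before left it, along the tool's axes as they then stand; what a row does not reach is not made up. A row lasts 1/10 s, in which the tool goes at most 50 mm and 8.59 degrees, less where a joint would pass 70% of its speed; a pose out of reach is approached as far as the arm can. A call with a gripper value outside its range is refused whole. The fingers move at their own pace and stop on an object; "force" is the grip in N (left out, the last holds). Time passes only in rows, so rows that do not move let the fingers close, or fill a call up. It gives the time, the measured TCP pose, the force, the opening and the grip force at its end, in the units of the state.
- get_state(): the state, without advancing time (a new reading comes with each control period).
- read_camera(name): name is "scene" or "top" or "wrist"; returns a dict with "color" (384x512x3 uint8, red, green, blue), "z_map" (384x512 float32, m along the optical axis (not along the pixel's ray), 0 where there is no reading), "fx", "fy", "cx", "cy" (pixels), "eye" and "attitude" of the camera in the world; the wrist camera has in their place "mount" (4x4, takes a point from camera to tool coordinates, whose origin is the TCP and whose axes are the flange's). Camera axes: x right, y up, looking along -z (the intrinsics and any distortion apply to the point x, -y, -z); pixel columns grow to the right and rows downward; lengths in m; the calibration is good to about 2 mm. A picture is of the moment at which its call begins: read the wrist's pose just before it.
- sign_off(): hands the job in; it is judged then, once.
The state is a dict: "time": time; "qpos": joint angles; "dq": joint speeds; "joint_efforts": joint torques, N m; "eef_pos": TCP position; "tcp_rot": TCP orientation; "contact_force": force on the tool from outside, world axes, zero at the start; "wrist_torque": the same for the moment, N m; "opening": opening from 0.0 (shut) to 1.0 (fully open); "finger_force": force on a finger pad.
Only numpy, scipy, OpenCV 4.12 (cv2) and the standard library are available. Lean on these libraries where they do the work, as an engineer would, in place of code of your own. Each camera call takes 0.05 s, during which the arm holds its last target. There are 200 camera calls.

TASK

Two measuring blocks sit tightly in their docks on the test bench; the spare block lies in front of the dock whose block is to be changed. Grip that dock's block by its upright neck and rock it from side to side, towards one shoe and then the other, until both shoes have let go of its foot; then lift it out and finish while still holding it, upright and still, two to four centimetres clear above its own dock. Do not push on the docks or shoes with the gripper, and leave the other block, the spare and the jar where they are.

Things in the scene. Friction and masses are not known exactly. Their poses are not given: they have to be found in the camera images.
- dock_a: dock fixed to the table. Origin: centre of underside, on the table; z up. Base plate 90(x) x 150(y) x 10 mm, grey pedestals on its +y and -y sides, top at 60 mm. Central pocket 32 x 20 mm, 8 deep, floor 10 mm above the origin, holds block_a's spigot. On each pedestal a brass shoe (20 mm wide, 50 to 58 mm up) reaches over the foot's ledge, 4 mm above it, so the block cannot be pulled straight up
- block_a: aluminium block 116 mm tall in dock_a, 0.2-0.4 kg. Origin: centre of underside; axes as the dock's. Upward: spigot 30(x) x 16(y) mm to 12 mm; foot 30 x 33 mm from 12 to 36, its flat top a ledge 4.5 mm wide on the +y and -y sides; neck 30 x 24 mm from 36 to 112, gripped across y between two thin dark lines at 72 and 104; 22 mm disc on top
- dock_a_shoe_left (a joint): left brass shoe of dock_a (+y side): metres outward from its innermost place, 0 to 0.014. At 0 it touches the upright neck; under 0.0045 it covers the ledge. Stiff (9 N), no spring: stays where pushed. The neck pushes it out when the block tips to +y about its spigot's lower +y edge: about 0.13 rad is enough, 0.16 the most while the other shoe covers the ledge. No room to tip along x
- dock_a_shoe_right (a joint): right brass shoe of dock_a (-y side): metres outward from its innermost place, 0 to 0.014. At 0 it touches the upright neck; under 0.0045 it covers the ledge. Stiff (9 N), no spring: stays where pushed. The neck pushes it out when the block tips to -y about its spigot's lower -y edge: about 0.13 rad is enough, 0.16 the most while the other shoe covers the ledge. No room to tip along x
- dock_b: dock fixed to the table. Origin: centre of underside, on the table; z up. Base plate 90(x) x 150(y) x 10 mm, grey pedestals on its +y and -y sides, top at 60 mm. Central pocket 32 x 20 mm, 8 deep, floor 10 mm above the origin, holds block_b's spigot. On each pedestal a brass shoe (20 mm wide, 50 to 58 mm up) reaches over the foot's ledge, 4 mm above it, so the block cannot be pulled straight up
- block_b: aluminium block 116 mm tall in dock_b, 0.2-0.4 kg. Origin: centre of underside; axes as the dock's. Upward: spigot 30(x) x 16(y) mm to 12 mm; foot 30 x 33 mm from 12 to 36, its flat top a ledge 4.5 mm wide on the +y and -y sides; neck 30 x 24 mm from 36 to 112, gripped across y between two thin dark lines at 72 and 104; 22 mm disc on top
- dock_b_shoe_left (a joint): left brass shoe of dock_b (+y side): metres outward from its innermost place, 0 to 0.014. At 0 it touches the upright neck; under 0.0045 it covers the ledge. Stiff (9 N), no spring: stays where pushed. The neck pushes it out when the block tips to +y about its spigot's lower +y edge: about 0.13 rad is enough, 0.16 the most while the other shoe covers the ledge. No room to tip along x
- dock_b_shoe_right (a joint): right brass shoe of dock_b (-y side): metres outward from its innermost place, 0 to 0.014. At 0 it touches the upright neck; under 0.0045 it covers the ledge. Stiff (9 N), no spring: stays where pushed. The neck pushes it out when the block tips to -y about its spigot's lower -y edge: about 0.13 rad is enough, 0.16 the most while the other shoe covers the ledge. No room to tip along x
- spare: the spare block, of the same shape, lying flat on the table (30 mm high, 116 mm long along its y) just in front of one of the two docks, on the robot's side, its centre about 120 mm from that dock's; origin: on the table under its middle. It marks the dock whose block is to be changed
- jar: a squat sample jar, 54 mm across and 50 mm tall, standing in front of the other dock; origin: centre of its underside
There are look-alikes about, which are no part of the job. Leave any green or pink look-alike of the dock_b alone. What is shaped like the block_a but purple is not meant.

How it is judged:
On the way, in this order (a step that is already met when the one before it is completed fails the run):
1. rocking the marked block has pushed one of its shoes back off the neck (((horizontal distance between spare and dock_a below 0.17 m and z of block_a in the frame of dock_a below 0.025 m and value of joint any of dock_a_shoe_left, dock_a_shoe_right above 0.0035 m) or (horizontal distance between spare and dock_b below 0.17 m and z of block_b in the frame of dock_b below 0.025 m and value of joint any of dock_b_shoe_left, dock_b_shoe_right above 0.0035 m))), for 0.05 s.
2. rocking it the other way has pushed the second shoe back too (((horizontal distance between spare and dock_a below 0.17 m and value of joint each of dock_a_shoe_left, dock_a_shoe_right above 0.0035 m) or (horizontal distance between spare and dock_b below 0.17 m and value of joint each of dock_b_shoe_left, dock_b_shoe_right above 0.0035 m))), for 0.05 s.
3. the block is clear of its dock (((horizontal distance between spare and dock_a below 0.17 m and z of block_a in the frame of dock_a above 0.063 m) or (horizontal distance between spare and dock_b below 0.17 m and z of block_b in the frame of dock_b above 0.063 m))), for 0.1 s.
At the end, for the whole second after the job is handed in: the block of the dock marked by the spare is held by the fingers, still, upright within 0.17 rad, underside 3 to 50 mm above its dock's top (63 to 110 mm above the dock's origin), within 25 mm of its centre, touching no dock; other block moved under 15 mm, spare and jar under 30 mm (((horizontal distance between spare and dock_a below 0.17 m and z of block_a in the frame of dock_a between 0.063 and 0.11 m and horizontal distance between block_a and dock_a below 0.025 m and angle between block_a's own z axis and vertical below 0.17 rad and contact force between block_a and the fingers above 1 N and contact force between block_a and dock_a below 0.05 N and linear speed of block_a below 0.03 m/s and distance of block_b from where it was at the start of the episode below 0.015 m and distance of each of spare, jar from where it was at the start of the episode below 0.03 m) or (horizontal distance between spare and dock_b below 0.17 m and z of block_b in the frame of dock_b between 0.063 and 0.11 m and horizontal distance between block_b and dock_b below 0.025 m and angle between block_b's own z axis and vertical below 0.17 rad and contact force between block_b and the fingers above 1 N and contact force between block_b and dock_b below 0.05 N and linear speed of block_b below 0.03 m/s and distance of block_a from where it was at the start of the episode below 0.015 m and distance of each of spare, jar from where it was at the start of the episode below 0.03 m))); the arm keeps its last pose, push and grip.
It fails at once if the gripper or arm presses on a dock or a shoe (over 3 N) (contact force between any of the fingers, the arm and dock_a above 3 N or contact force between any of the fingers, the arm and dock_b above 3 N).
It fails at once if the other block is pulled about ((horizontal distance between spare and dock_a below 0.17 m and distance of block_b from where it was at the start of the episode above 0.015 m) or (horizontal distance between spare and dock_b below 0.17 m and distance of block_a from where it was at the start of the episode above 0.015 m)).
It fails at once if the spare or the jar is disturbed (distance of any of spare, jar from where it was at the start of the episode above 0.03 m).
It also fails if it takes over 45 s, if anything falls off the work surface, if the arm or the gripper's body presses on something with over 40 N, if the wrist force passes 120 N, or if a joint passes its speed limit or range.

## Working session

There is one attempt and no reset: what is moved stays moved. The work goes in short steps, Python scripts to look and compute and a tool call to move; the robot and the scene stay as the last step left them, time stands still between calls to the robot, and variables do not carry over. Pictures are saved under pics/ and viewed, at most 10 in all, crops included, and the job is handed in when it is done.

Besides the shell and the picture viewer there is one more tool, called after "Emit:" as name([rows], argument=value, ...), one row to a line, values as JSON. step_arm: Moves the arm, as the interface text tells. Its arguments: {"type":"object","properties":{"commands":{"type":"array"},"force":{"type":"number"}},"required":["commands"]}

```bash
mkdir -p pics
cat > h.py <<'E'
from plant import *
import numpy as np, cv2
from scipy.spatial.transform import Rotation as R
def pts(c):
    "world point per pixel from z_map (fixed cameras)"
    z=c["z_map"]; v,u=np.mgrid[:z.shape[0],:z.shape[1]]
    p=np.stack([(u-c["cx"])/c["fx"]*z,-(v-c["cy"])/c["fy"]*z,-z],-1)
    A=np.array(c["attitude"]); M=R.from_quat(A).as_matrix() if A.size==4 else A.reshape(3,3)
    return p@M.T+np.array(c["eye"])
E
python3 - <<'E'
from h import *
for n in("top","scene"):
    c=read_camera(n); cv2.imwrite(f"pics/{n}0.png",c["color"][:,:,::-1]); np.savez(f"{n}0.npz",**c)
    print(n,{k:c[k] for k in c if k not in("color","z_map")}, (c["z_map"]>0).mean())
print(get_state())
E
```

```text
top {'fx': 491.3189871256573, 'fy': 491.3189871256573, 'cx': 253.67912147023347, 'cy': 188.10755399999536, 'eye': array([0.33180042, 0.01342539, 1.35329684]), 'attitude': array([ 0.03199903, -0.04739367, -0.70013981,  0.71171212])} 0.996124267578125
scene {'fx': 353.55156669893773, 'fy': 353.55156669893773, 'cx': 250.1657427148345, 'cy': 194.74628596164, 'eye': array([1.11532028, 0.12897485, 0.8118524 ]), 'attitude': array([0.22481405, 0.27625214, 0.7343588 , 0.57780667])} 0.9958902994791666
{'time': 0.1, 'qpos': array([ 1.09899434e+00,  2.87082742e-01,  1.57805004e+00, -7.98566525e-06,
        1.27857054e+00, -1.49985751e-01]), 'dq': array([-0.00186711, -0.00153361, -0.00301609,  0.00218215,  0.00030369,
       -0.00125029]), 'joint_efforts': array([ 1.24378865e-03, -4.07298017e+01, -2.93698847e+01, -9.63128969e-05,
        3.43541622e-03, -7.43426057e-06]), 'eef_pos': array([0.21320052, 0.63984982, 0.24407115]), 'tcp_rot': array([ 1.60213433e-01,  9.87081832e-01, -1.00591304e-03, -3.19198510e-04]), 'contact_force': array([-0.09064178,  0.49594521,  0.3287941 ]), 'wrist_torque': array([-0.02768996,  0.011379  , -0.04254016]), 'finger_force': 0.0, 'opening': 0.9982346545274325}
```

View pics/top0.png

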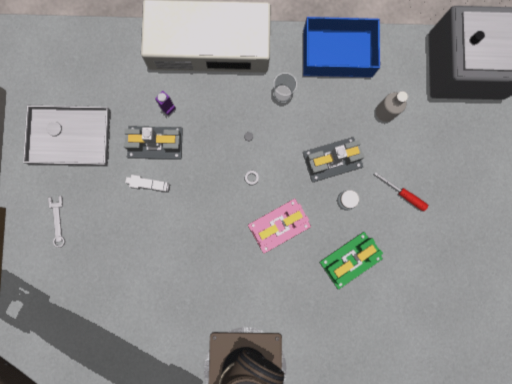

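View pics/scene0.png

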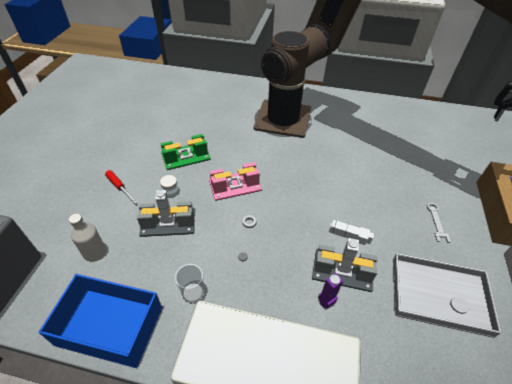

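The top view shows two dark docks. One is at (153,142), with its grey block at (147,133) and the spare lying in front at (148,184). The other is at (334,158), with its block at (340,152) and the jar at (349,200).

Things that could be mistaken for the target:
- grey block at top (147,133) / scene (350,255), in the dock marked by the spare: **chosen**
- grey block at top (340,152) / scene (162,207), in the jar's dock: no
- purple block at top (165,103) / scene (331,290): no
- pink dock at top (280,225) and green dock at top (351,260): no
- spare at top (148,184): leave it

Run:
```python
from h import *
roi={"top":(115,75,190,200),"scene":(300,215,390,310)}
for n,(a,b,c2,d) in roi.items():
    c=dict(np.load(f"{n}0.npz")); P=pts(c)[b:d,a:c2]; I=c["color"][b:d,a:c2]; H=cv2.cvtColor(I,cv2.COLOR_RGB2HSV)
    br=(H[...,0]>12)&(H[...,0]<30)&(H[...,1]>120)&(H[...,2]>120)
    gray=H[...,1]<45
    q=P[br]; 
    k,l=cv2.connectedComponents(br.astype(np.uint8))
    for i in range(1,k):
        m=P[l==i]
        if len(m)>15: print(n,"brass",len(m),np.median(m,0).round(4),"rect",cv2.minAreaRect((m[:,:2]*1000).astype(np.float32)))
    t=gray&(P[...,2]>.08)
    m=P[t]; print(n,"neck pts",len(m),"zmax",np.sort(m[:,2])[-8:].round(3))
    z=np.percentile(m[:,2],97); s=m[m[:,2]>z-.012]; print("  top",len(s),np.median(s,0).round(4),s.mean(0).round(4))
    pd=(P[...,2]>.045)&(P[...,2]<.066); s=P[pd]; r=cv2.minAreaRect((s[:,:2]*1000).astype(np.float32)); print("  ped rect",r,np.median(s[:,2]))
    if n=="top":
        v,u=np.mgrid[b:d,a:c2]
        s=P[(P[...,2]>.015)&(P[...,2]<.045)&(v>168)&(v<200)]; print(" spare",cv2.minAreaRect((s[:,:2]*1000).astype(np.float32)),np.percentile(s[:,2],[50,95]))
    cv2.imwrite(f"pics/{n}crop.png",cv2.resize(I,None,fx=5 if n=="scene" else 4,fy=5 if n=="scene" else 4,interpolation=cv2.INTER_CUBIC)[:,:,::-1])
```

```text
top brass 99 [0.6068 0.3056 0.0582] rect ((609.7536010742188, 302.8367919921875), (40.537532806396484, 25.055545806884766), 86.93659973144531)
top brass 140 [0.6068 0.2248 0.0576] rect ((607.879150390625, 225.47421264648438), (21.008230209350586, 49.014259338378906), 1.389348030090332)
top neck pts 260 zmax [1.353 1.353 1.353 1.353 1.353 1.353 1.353 1.353]
  top 29 [0.3318 0.0134 1.3533] [0.3318 0.0134 1.3533]
  ped rect ((643.9586791992188, 263.197998046875), (144.9110565185547, 126.822509765625), 89.83702850341797) 0.058130098619458614
 spare ((488.0293884277344, 275.134033203125), (117.6222915649414, 33.146018981933594), 79.98086547851562) [0.02939764 0.03402778]
scene brass 150 [0.6074 0.2256 0.0587] rect ((607.12744140625, 224.50608825683594), (50.08454132080078, 22.070117950439453), 86.22559356689453)
scene brass 139 [0.6084 0.3012 0.0591] rect ((849.2435302734375, 208.68563842773438), (43.26308822631836, 553.8328857421875), 68.8563003540039)
scene neck pts 361 zmax [0.812 0.812 0.812 0.812 0.812 0.812 0.812 0.812]
  top 29 [1.1153 0.129  0.8119] [1.1153 0.129  0.8119]
  ped rect ((652.1832275390625, 262.25982666015625), (144.31532287597656, 142.86679077148438), 89.67425537109375) 0.058991236440590344
```

View pics/scenecrop.png

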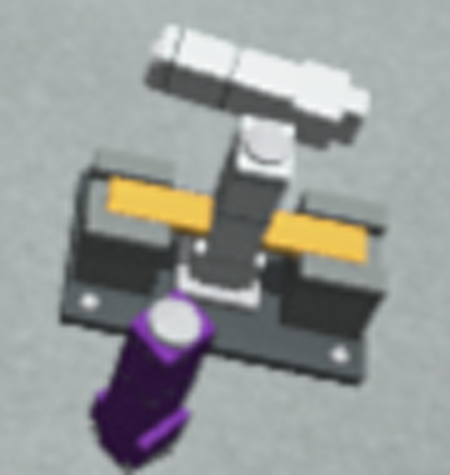

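The crop confirms the choice: a grey block stands upright between two brass shoes, the spare lies beyond it on the robot's side, and the purple look-alike stands close behind. Some pixels had no depth, so I'll filter those out and refine.

Run:
```python
from h import *
roi={"top":(115,75,190,200),"scene":(300,215,390,310)}
def rect(m): return cv2.minAreaRect((m[:,:2]*1000).astype(np.float32))
for n,(a,b,c2,d) in roi.items():
    c=dict(np.load(f"{n}0.npz")); P=pts(c)[b:d,a:c2]; I=c["color"][b:d,a:c2]; H=cv2.cvtColor(I,cv2.COLOR_RGB2HSV)
    ok=c["z_map"][b:d,a:c2]>0; gray=H[...,1]<60
    pur=ok&(H[...,0]>125)&(H[...,1]>100); m=P[pur]; print(n,"purple",len(m),np.median(m,0).round(3),m.min(0).round(3),m.max(0).round(3))
    near=ok&(abs(P[...,0]-.607)<.06)&(abs(P[...,1]-.265)<.09)
    m=P[near&(P[...,2]>.08)&~pur]; print("neck",len(m),m.min(0).round(4),m.max(0).round(4))
    for lo,hi in((.117,.122),(.122,.135)):
        s=m[(m[:,2]>lo)&(m[:,2]<hi)]
        if len(s)>4: print("  z",lo,len(s),s.mean(0).round(4),rect(s))
    s=P[near&(P[...,2]>.052)&(P[...,2]<.064)&~pur]; print("ped",rect(s),np.median(s[:,2]).round(4))
    s=P[near&(P[...,2]>.006)&(P[...,2]<.064)&~pur&(P[...,0]>.55)]; print("dock",rect(s))
    br=near&(H[...,0]>12)&(H[...,0]<30)&(H[...,1]>120)&(H[...,2]>100)
    m=P[br]; m=m[abs(m[:,2]-.058)<.005]
    for s in (m[m[:,1]>.265],m[m[:,1]<.265]): print(" brass",len(s),s.mean(0).round(4),rect(s), s[:,1].min(),s[:,1].max())
```

```text
top purple 156 [0.694 0.222 0.07 ] [0.682 0.209 0.02 ] [0.723 0.243 0.117]
neck 174 [0.5904 0.25   0.0807] [0.6226 0.2749 0.1301]
  z 0.117 34 [0.6055 0.2627 0.1201] ((606.2781982421875, 262.804443359375), (29.268922805786133, 23.564804077148438), 1.2527848482131958)
  z 0.122 84 [0.6053 0.2617 0.1257] ((605.5274658203125, 261.9327697753906), (28.787212371826172, 23.243825912475586), 2.3106415271759033)
ped ((606.13330078125, 263.31427001953125), (144.930908203125, 51.05377197265625), 89.7891616821289) 0.0587
dock ((607.9745483398438, 264.10797119140625), (108.78288269042969, 161.02532958984375), 6.332485675811768)
 brass 94 [0.6066 0.3053 0.0582] ((606.9373168945312, 302.7862243652344), (40.5281982421875, 20.083332061767578), 85.2340087890625) 0.28311619458064136 0.3235803819458709
 brass 128 [0.6069 0.225  0.0577] ((607.6156616210938, 225.4678192138672), (20.481008529663086, 49.014259338378906), 1.389348030090332) 0.20110621226706674 0.250081981544102
scene purple 384 [0.715 0.225 0.066] [0.626 0.208 0.006] [0.726 0.247 0.115]
neck 255 [0.5907 0.2499 0.0804] [0.6242 0.2748 0.1292]
  z 0.117 26 [0.6153 0.2605 0.12  ] ((606.9369506835938, 262.0019226074219), (23.84194564819336, 32.200504302978516), 87.79800415039062)
  z 0.122 107 [0.6086 0.262  0.1253] ((607.9283447265625, 262.3737487792969), (32.52870178222656, 23.17423439025879), 2.88895320892334)
ped ((607.1238403320312, 262.5057067871094), (144.28948974609375, 52.768714904785156), 89.68934631347656) 0.0596
dock ((608.2088623046875, 262.34820556640625), (149.90191650390625, 90.48963165283203), 89.19538116455078)
 brass 139 [0.6083 0.3008 0.0589] ((608.6325073242188, 301.46832275390625), (22.052040100097656, 49.52091598510742), 2.9665825366973877) 0.27699513508286083 0.3256926733942098
 brass 150 [0.6075 0.2252 0.0587] ((607.12744140625, 224.50608825683594), (50.08454132080078, 22.070117950439453), 86.22559356689453) 0.20020392495504996 0.24985074915387118
```

Emit:
step_arm([
  {"gripper":-1,"spin":8},
  {"gripper":-1,"spin":8},
  {"gripper":-1,"spin":8},
  {"gripper":-1,"spin":8},
  {"gripper":-1,"spin":8},
  {"gripper":-1,"spin":8},
  {"gripper":-1,"spin":8},
  {"gripper":-1,"spin":8},
  {"gripper":-1,"spin":8},
  {"gripper":-1},
], force=25)

```text
invalid input
```

Emit:
step_arm([
  {"gripper":-1,"x":-34,"y":35},
  {"gripper":-1,"x":-34,"y":35},
  {"gripper":-1,"x":-34,"y":35},
  {"gripper":-1,"x":-34,"y":35},
  {"gripper":-1,"x":-34,"y":35},
  {"gripper":-1,"x":-34,"y":35},
  {"gripper":-1,"x":-34,"y":35},
  {"gripper":-1,"x":-34,"y":35},
  {"gripper":-1,"x":-34,"y":35},
  {"gripper":-1},
])

```text
invalid input
```

Emit:
step_arm([
  {"gripper":-1,"x":0,"y":0,"z":0,"spin":8},
  {"gripper":-1,"x":0,"y":0,"z":0,"spin":8},
  {"gripper":-1,"x":0,"y":0,"z":0,"spin":8},
  {"gripper":-1,"x":0,"y":0,"z":0,"spin":8},
  {"gripper":-1,"x":0,"y":0,"z":0,"spin":8},
  {"gripper":-1,"x":0,"y":0,"z":0,"spin":8},
  {"gripper":-1,"x":0,"y":0,"z":0,"spin":8},
  {"gripper":-1,"x":0,"y":0,"z":0,"spin":8},
  {"gripper":-1,"x":0,"y":0,"z":0,"spin":8},
  {"gripper":-1,"x":0,"y":0,"z":0,"spin":0},
], force=25)

```text
time: 1.1
eef_pos: [0.2133, 0.64, 0.2445]
tcp_rot: [0.71, 0.704, -0.001, 0.0]
contact_force: [-0.6, 0.7, -0.0]
opening: 1.002
finger_force: 0.0
```

Emit:
step_arm([
  {"gripper":-1,"x":-34,"y":35,"z":0,"spin":0},
  {"gripper":-1,"x":-34,"y":35,"z":0,"spin":0},
  {"gripper":-1,"x":-34,"y":35,"z":0,"spin":0},
  {"gripper":-1,"x":-34,"y":35,"z":0,"spin":0},
  {"gripper":-1,"x":-34,"y":35,"z":0,"spin":0},
  {"gripper":-1,"x":-34,"y":35,"z":0,"spin":0},
  {"gripper":-1,"x":-34,"y":35,"z":0,"spin":0},
  {"gripper":-1,"x":-34,"y":35,"z":0,"spin":0},
  {"gripper":-1,"x":-34,"y":35,"z":0,"spin":0},
  {"gripper":-1,"x":-34,"y":35,"z":0,"spin":0},
])

```text
time: 2.1
eef_pos: [0.5618, 0.296, 0.2451]
tcp_rot: [0.709, 0.706, -0.0, -0.0]
contact_force: [-0.2, -0.5, -1.1]
opening: 1.002
finger_force: 0.0
```

Emit:
step_arm([
  {"gripper":-1,"x":-20,"y":22,"z":0,"spin":0},
  {"gripper":-1,"x":-18,"y":20,"z":0,"spin":0},
  {"gripper":-1,"x":0,"y":0,"z":0,"spin":0},
  {"gripper":-1,"x":0,"y":0,"z":0,"spin":0},
  {"gripper":-1,"x":0,"y":0,"z":0,"spin":0},
  {"gripper":-1,"x":0,"y":0,"z":0,"spin":0},
  {"gripper":-1,"x":0,"y":0,"z":0,"spin":0},
  {"gripper":-1,"x":0,"y":0,"z":0,"spin":0},
  {"gripper":-1,"x":0,"y":0,"z":0,"spin":0},
  {"gripper":-1,"x":0,"y":0,"z":0,"spin":0},
])

```text
time: 3.1
eef_pos: [0.6024, 0.2595, 0.2454]
tcp_rot: [0.71, 0.705, 0.0, -0.0]
contact_force: [0.4, -0.1, -0.2]
opening: 0.997
finger_force: 0.0
```

```bash
cat >> h.py <<'E'
def wpts(c,s):
    z=c["z_map"]; v,u=np.mgrid[:z.shape[0],:z.shape[1]]
    p=np.stack([(u-c["cx"])/c["fx"]*z,-(v-c["cy"])/c["fy"]*z,-z,np.ones_like(z)],-1)
    t=(p@np.array(c["mount"]).T)[...,:3]
    return t@R.from_quat(s["tcp_rot"]).as_matrix().T+s["eef_pos"]
E
python3 - <<'E'
from h import *
s=get_state(); c=read_camera("wrist"); cv2.imwrite("pics/w1.png",c["color"][:,:,::-1]); P=wpts(c,s); ok=c["z_map"]>0
print(s["eef_pos"],R.from_quat(s["tcp_rot"]).as_matrix().round(3))
near=ok&(abs(P[...,0]-.607)<.06)&(abs(P[...,1]-.263)<.09)
for lo,hi in((.11,.14),(.052,.066)):
    m=P[near&(P[...,2]>lo)&(P[...,2]<hi)]
    if len(m)>4: print(lo,len(m),np.median(m,0),cv2.minAreaRect((m[:,:2]*1000).astype(np.float32)))
E
```

```text
[0.60241946 0.25954504 0.24535647] [[ 0.007  1.    -0.   ]
 [ 1.    -0.007  0.   ]
 [ 0.    -0.    -1.   ]]
0.11 919 [0.60561729 0.26309062 0.12287673] ((605.7340698242188, 260.92303466796875), (29.85017967224121, 24.20068359375), 0.16606731712818146)
0.052 2973 [0.60572465 0.29258271 0.0584272 ] ((605.4563598632812, 260.614990234375), (143.68341064453125, 50.01716232299805), 89.8945541381836)
```

View pics/w1.png

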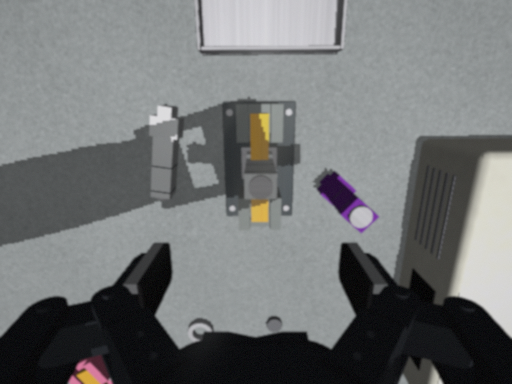

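The wrist view shows the target block at (260,185), between brass shoes at (260,135) and (260,210), with the spare at (164,155) and purple at (345,200) clear of the fingers' path. I'll grip across x so the block can pivot between the pads while the tool stays vertical. Descending now.

Emit:
step_arm([
  {"gripper":-1,"x":2,"y":3.5,"z":15,"spin":0},
  {"gripper":-1,"x":0,"y":0,"z":20,"spin":0},
  {"gripper":-1,"x":0,"y":0,"z":20,"spin":0},
  {"gripper":-1,"x":0,"y":0,"z":20,"spin":0},
  {"gripper":-1,"x":0,"y":0,"z":20,"spin":0},
  {"gripper":-1,"x":0,"y":0,"z":20,"spin":0},
  {"gripper":-1,"x":0,"y":0,"z":15,"spin":0},
  {"gripper":-1,"x":0,"y":0,"z":12,"spin":0},
  {"gripper":-1,"x":0,"y":0,"z":9,"spin":0},
  {"gripper":-1,"x":0,"y":0,"z":0,"spin":0},
])

```text
time: 4.15
eef_pos: [0.6053, 0.2611, 0.0927]
tcp_rot: [0.71, 0.704, -0.001, -0.001]
contact_force: [0.5, 0.3, -0.0]
opening: 0.998
finger_force: 0.0
```

Emit:
step_arm([
  {"gripper":-0.5,"x":0,"y":0,"z":0,"spin":0},
  {"gripper":0,"x":0,"y":0,"z":0,"spin":0},
  {"gripper":0.2,"x":0,"y":0,"z":0,"spin":0},
  {"gripper":0.4,"x":0,"y":0,"z":0,"spin":0},
  {"gripper":0.6,"x":0,"y":0,"z":0,"spin":0},
  {"gripper":1,"x":0,"y":0,"z":0,"spin":0},
  {"gripper":1,"x":0,"y":0,"z":0,"spin":0},
  {"gripper":1,"x":0,"y":0,"z":0,"spin":0},
  {"gripper":1,"x":0,"y":0,"z":0,"spin":0},
  {"gripper":1,"x":0,"y":0,"z":0,"spin":0},
], force=25)

```text
time: 5.15
eef_pos: [0.6066, 0.2615, 0.0952]
tcp_rot: [0.71, 0.704, 0.001, 0.0]
contact_force: [-0.2, -0.2, 6.0]
opening: 0.348
finger_force: 30.1
```

Emit:
step_arm([
  {"gripper":1,"x":2,"y":0,"z":0,"spin":0},
  {"gripper":1,"x":2,"y":0,"z":0,"spin":0},
  {"gripper":1,"x":2,"y":0,"z":0,"spin":0},
  {"gripper":1,"x":2,"y":0,"z":0,"spin":0},
  {"gripper":1,"x":2,"y":0,"z":0,"spin":0},
  {"gripper":1,"x":1,"y":0,"z":0,"spin":0},
  {"gripper":1,"x":0,"y":0,"z":0,"spin":0},
  {"gripper":1,"x":0,"y":0,"z":0,"spin":0},
  {"gripper":1,"x":0,"y":0,"z":0,"spin":0},
  {"gripper":1,"x":0,"y":0,"z":0,"spin":0},
])

```text
time: 6.15
eef_pos: [0.607, 0.2694, 0.0952]
tcp_rot: [0.709, 0.705, -0.002, 0.002]
contact_force: [-0.8, -7.4, 6.8]
opening: 0.348
finger_force: 30.3
```

```bash
cat > shoes.py <<'E'
from h import *
def go(png=None):
    for n in ("top","scene"):
        c=read_camera(n); P=pts(c); H=cv2.cvtColor(c["color"],cv2.COLOR_RGB2HSV); ok=c["z_map"]>0
        br=ok&(H[...,0]>12)&(H[...,0]<30)&(H[...,1]>120)&(H[...,2]>60)&(abs(P[...,0]-.607)<.025)&(abs(P[...,1]-.262)<.1)&(abs(P[...,2]-.058)<.006)
        m=P[br]
        for nm,s in(("L",m[m[:,1]>.262]),("R",m[m[:,1]<.262])):
            print(n,nm,len(s),(np.percentile(s[:,1],[2,98])*1000).round(1) if len(s)>4 else "")
        if png and n=="scene": cv2.imwrite(png,cv2.resize(c["color"][190:330,280:420],None,fx=4,fy=4,interpolation=cv2.INTER_CUBIC)[:,:,::-1])
import sys; go(sys.argv[1] if len(sys.argv)>1 else None); s=get_state(); print(s["eef_pos"].round(4),s["contact_force"].round(1),s["wrist_torque"].round(2))
E
python3 shoes.py pics/r1.png
```

```text
top L 0 
top R 125 [201.4 247.2]
scene L 115 [283.1 324.9]
scene R 141 [200.6 247.5]
[0.6071 0.2694 0.0952] [ 0.8 -8.8  5.4] [-1.56  0.07  0.05]
```

View pics/r1.png

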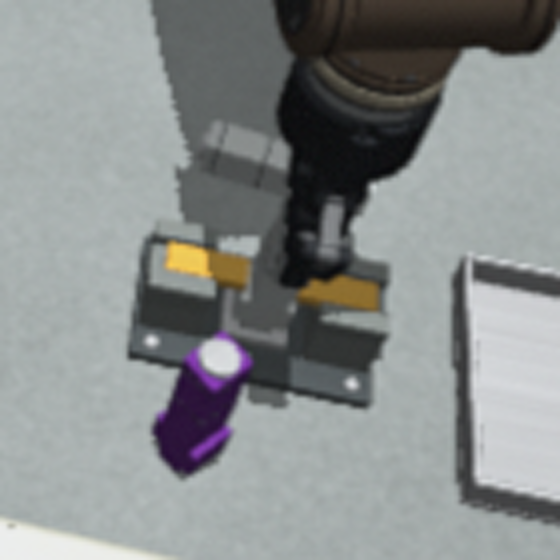

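The block at (270,265) leans towards the right-hand shoe in the picture (+y). The arm gave 3 mm under 8 N, so I'll keep going.

Emit:
step_arm([
  {"gripper":1,"x":2,"y":0,"z":0,"spin":0},
  {"gripper":1,"x":2,"y":0,"z":0,"spin":0},
  {"gripper":1,"x":1.5,"y":0,"z":0,"spin":0},
  {"gripper":1,"x":0,"y":0,"z":0,"spin":0},
  {"gripper":1,"x":0,"y":0,"z":0,"spin":0},
  {"gripper":1,"x":0,"y":0,"z":0,"spin":0},
  {"gripper":1,"x":0,"y":0,"z":0,"spin":0},
  {"gripper":1,"x":0,"y":0,"z":0,"spin":0},
  {"gripper":1,"x":0,"y":0,"z":0,"spin":0},
  {"gripper":1,"x":0,"y":0,"z":0,"spin":0},
])

```text
time: 7.25
eef_pos: [0.6071, 0.2748, 0.0949]
tcp_rot: [0.709, 0.705, -0.002, 0.003]
contact_force: [0.6, -7.0, 4.7]
opening: 0.348
finger_force: 30.1
```

```bash
python3 shoes.py
```

```text
top L 0 
top R 128 [201.3 246.9]
scene L 105 [286.  327.4]
scene R 144 [200.7 247.3]
[0.6071 0.2748 0.0949] [ 1.6 -7.4  6. ] [-1.52 -0.05  0.  ]
```

Emit:
step_arm([
  {"gripper":1,"x":1.5,"y":0,"z":0,"spin":0},
  {"gripper":1,"x":0,"y":0,"z":0,"spin":0},
  {"gripper":1,"x":0,"y":0,"z":0,"spin":0},
  {"gripper":1,"x":0,"y":0,"z":0,"spin":0},
  {"gripper":1,"x":0,"y":0,"z":0,"spin":0},
  {"gripper":1,"x":0,"y":0,"z":0,"spin":0},
  {"gripper":1,"x":0,"y":0,"z":0,"spin":0},
  {"gripper":1,"x":0,"y":0,"z":0,"spin":0},
  {"gripper":1,"x":0,"y":0,"z":0,"spin":0},
  {"gripper":1,"x":0,"y":0,"z":0,"spin":0},
])

```text
time: 8.35
eef_pos: [0.607, 0.2763, 0.0946]
tcp_rot: [0.709, 0.705, -0.002, 0.002]
contact_force: [1.4, -7.4, 5.6]
opening: 0.345
finger_force: 30.0
```

```bash
python3 shoes.py; sed 's/c=read_camera(n)/c=dict(np.load(f"{n}0.npz"))/' shoes.py > base.py; python3 base.py
```

```text
top L 0 
top R 124 [201.7 246.7]
scene L 103 [285.5 327.7]
scene R 144 [201.  247.1]
[0.607  0.2763 0.0946] [-0.2 -8.4  5.5] [-1.55 -0.08  0.01]
top L 97 [285.6 321.5]
top R 134 [201.7 249. ]
scene L 140 [279.  322.9]
scene R 152 [200.7 248.4]
[0.607  0.2763 0.0946] [-0.2 -8.4  5.5] [-1.55 -0.08  0.01]
```

Emit:
step_arm([
  {"gripper":1,"x":1.5,"y":0,"z":0,"spin":0},
  {"gripper":1,"x":0,"y":0,"z":0,"spin":0},
  {"gripper":1,"x":0,"y":0,"z":0,"spin":0},
  {"gripper":1,"x":0,"y":0,"z":0,"spin":0},
  {"gripper":1,"x":0,"y":0,"z":0,"spin":0},
  {"gripper":1,"x":0,"y":0,"z":0,"spin":0},
  {"gripper":1,"x":0,"y":0,"z":0,"spin":0},
  {"gripper":1,"x":0,"y":0,"z":0,"spin":0},
  {"gripper":1,"x":0,"y":0,"z":0,"spin":0},
  {"gripper":1,"x":0,"y":0,"z":0,"spin":0},
])

```text
time: 9.45
eef_pos: [0.607, 0.2776, 0.0945]
tcp_rot: [0.709, 0.705, -0.002, 0.003]
contact_force: [1.0, -9.1, 4.7]
opening: 0.347
finger_force: 30.0
```

```bash
python3 shoes.py pics/r2.png
```

```text
top L 0 
top R 125 [201.5 247.1]
scene L 98 [286.8 327.8]
scene R 141 [200.7 247.4]
[0.607  0.2776 0.0945] [ 1.2 -7.6  4.5] [-1.57 -0.11  0.  ]
```

View pics/r2.png

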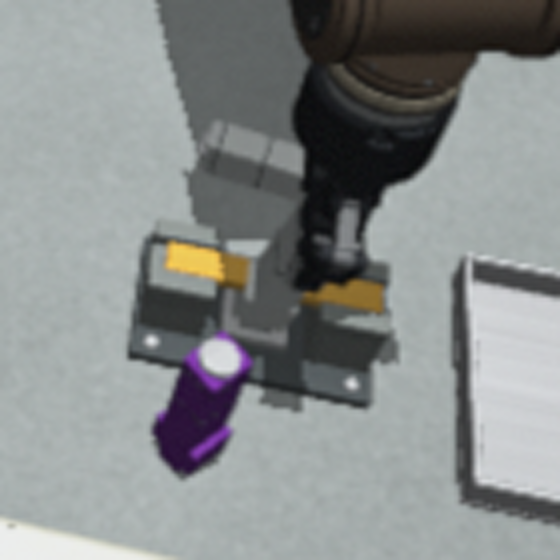

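The block leans clearly to +y at (275,265) and the +y shoe's outer end at (382,295) has moved out by about 5 mm. Next I rock the other way.

Emit:
step_arm([
  {"gripper":1,"x":-4,"y":0,"z":0,"spin":0},
  {"gripper":1,"x":-4,"y":0,"z":0,"spin":0},
  {"gripper":1,"x":-4,"y":0,"z":0,"spin":0},
  {"gripper":1,"x":-4,"y":0,"z":0,"spin":0},
  {"gripper":1,"x":-4,"y":0,"z":0,"spin":0},
  {"gripper":1,"x":-4,"y":0,"z":0,"spin":0},
  {"gripper":1,"x":-4,"y":0,"z":0,"spin":0},
  {"gripper":1,"x":-3,"y":0,"z":0,"spin":0},
  {"gripper":1,"x":0,"y":0,"z":0,"spin":0},
  {"gripper":1,"x":0,"y":0,"z":0,"spin":0},
])

```text
time: 10.55
eef_pos: [0.6061, 0.2514, 0.0951]
tcp_rot: [0.71, 0.704, 0.002, -0.001]
contact_force: [1.6, 7.5, 3.4]
opening: 0.35
finger_force: 29.9
```

```bash
python3 shoes.py
```

```text
top L 0 
top R 76 [198.5 225.6]
scene L 150 [281.3 327.6]
scene R 141 [197.6 244.4]
[0.6061 0.2514 0.0951] [0.4 7.1 3.2] [ 1.37 -0.2   0.05]
```

Emit:
step_arm([
  {"gripper":1,"x":-2,"y":0,"z":0,"spin":0},
  {"gripper":1,"x":-2,"y":0,"z":0,"spin":0},
  {"gripper":1,"x":-2,"y":0,"z":0,"spin":0},
  {"gripper":1,"x":0,"y":0,"z":0,"spin":0},
  {"gripper":1,"x":0,"y":0,"z":0,"spin":0},
  {"gripper":1,"x":0,"y":0,"z":0,"spin":0},
  {"gripper":1,"x":0,"y":0,"z":0,"spin":0},
  {"gripper":1,"x":0,"y":0,"z":0,"spin":0},
  {"gripper":1,"x":0,"y":0,"z":0,"spin":0},
  {"gripper":1,"x":0,"y":0,"z":0,"spin":0},
])

```text
time: 11.65
eef_pos: [0.6061, 0.2456, 0.0952]
tcp_rot: [0.71, 0.704, 0.002, -0.001]
contact_force: [1.1, 7.5, 4.4]
opening: 0.345
finger_force: 30.0
```

```bash
python3 shoes.py
```

```text
top L 0 
top R 65 [195.7 219.5]
scene L 152 [281.5 327.5]
scene R 133 [195.3 240.7]
[0.6061 0.2456 0.0952] [0.7 7.9 3.5] [ 1.47 -0.21  0.03]
```

Emit:
step_arm([
  {"gripper":1,"x":-2,"y":0,"z":0,"spin":0},
  {"gripper":1,"x":0,"y":0,"z":0,"spin":0},
  {"gripper":1,"x":0,"y":0,"z":0,"spin":0},
  {"gripper":1,"x":4,"y":0,"z":0,"spin":0},
  {"gripper":1,"x":4,"y":0,"z":0,"spin":0},
  {"gripper":1,"x":4,"y":0,"z":0,"spin":0},
  {"gripper":1,"x":4,"y":0,"z":0,"spin":0},
  {"gripper":1,"x":3,"y":0,"z":0,"spin":0},
  {"gripper":1,"x":0,"y":0,"z":0,"spin":0},
  {"gripper":1,"x":0,"y":0,"z":0,"spin":0},
], force=40)

```text
time: 12.75
eef_pos: [0.6062, 0.2583, 0.0942]
tcp_rot: [0.709, 0.705, -0.002, 0.002]
contact_force: [2.7, -5.2, 3.6]
opening: 0.345
finger_force: 40.9
```

```bash
python3 shoes.py pics/r3.png
```

```text
top L 0 
top R 116 [193.9 235.1]
scene L 148 [280.9 327.4]
scene R 141 [193.2 240.2]
[0.6062 0.2583 0.0942] [ 1.9 -4.8  3.4] [-1.17 -0.31  0.04]
```

View pics/r3.png

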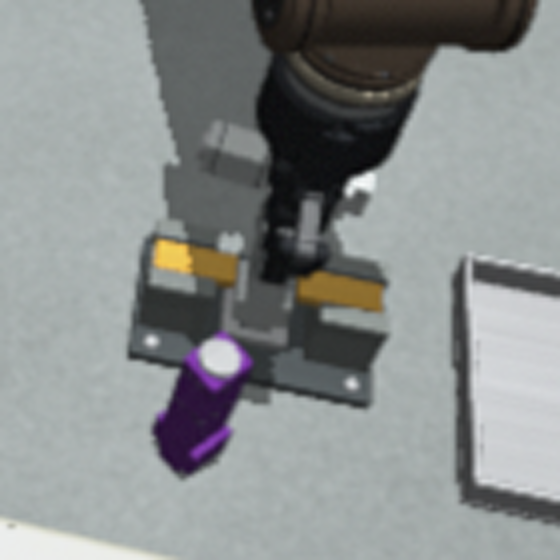

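Both shoes have now stood back from the neck, with gaps visible at (240,270) and (300,290). I'll centre the block, then lift gently.

Emit:
step_arm([
  {"gripper":1,"x":3,"y":0,"z":0,"spin":0},
  {"gripper":1,"x":0,"y":0,"z":0,"spin":0},
  {"gripper":1,"x":0,"y":0,"z":0,"spin":0},
  {"gripper":1,"x":0,"y":0,"z":-2,"spin":0},
  {"gripper":1,"x":0,"y":0,"z":-2,"spin":0},
  {"gripper":1,"x":0,"y":0,"z":-2,"spin":0},
  {"gripper":1,"x":0,"y":0,"z":-2,"spin":0},
  {"gripper":1,"x":0,"y":0,"z":-2,"spin":0},
  {"gripper":1,"x":0,"y":0,"z":-2,"spin":0},
  {"gripper":1,"x":0,"y":0,"z":0,"spin":0},
])

```text
time: 13.85
eef_pos: [0.6043, 0.2617, 0.1036]
tcp_rot: [0.71, 0.705, -0.004, -0.0]
contact_force: [1.5, -4.8, -5.9]
opening: 0.345
finger_force: 40.7
```

```bash
python3 shoes.py pics/r4.png
```

```text
top L 0 
top R 130 [193.5 239.8]
scene L 150 [281.6 327.1]
scene R 142 [193.4 240.4]
[0.6043 0.2617 0.1037] [ 1.  -5.4 -5. ] [-1.17 -0.31 -0.02]
```

View pics/r4.png

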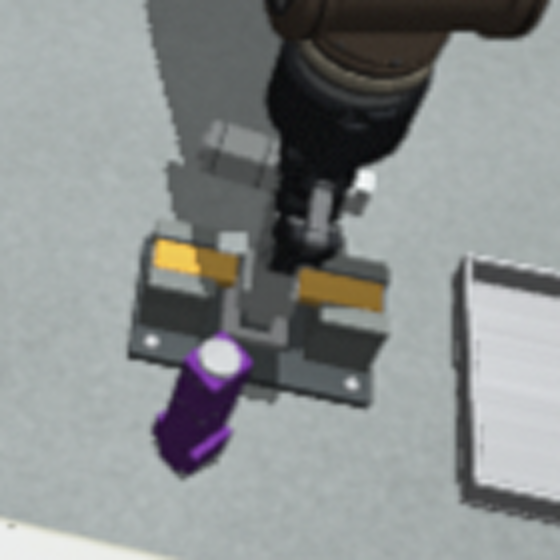

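```bash
cat > tilt.py <<'E'
from h import *
import sys
s=get_state(); c=read_camera("scene") if len(sys.argv)<2 else dict(np.load("scene0.npz")); P=pts(c); H=cv2.cvtColor(c["color"],cv2.COLOR_RGB2HSV)
dz=float(s["eef_pos"][2]-.0945) if len(sys.argv)<2 else 0
m=(c["z_map"]>0)&(abs(P[...,0]-.621)<.008)&(abs(P[...,1]-.262)<.03)&(H[...,1]<60)&(P[...,2]>.045+dz)&(P[...,2]<.125+dz)
Q=P[m]; out=[]
for z in np.arange(.045,.125,.006)+dz:
    y=Q[(abs(Q[:,2]-z)<.003),1]
    if len(y)>5: print((z*1000).round(1),len(y),(np.percentile(y,[0,50,100])*1000).round(1))
print(s["eef_pos"].round(4),s["contact_force"].round(1))
E
python3 tilt.py 0; python3 tilt.py
```

```text
45.0 15 [245.9 251.1 277.8]
51.0 18 [247.7 264.9 277.2]
57.0 10 [251.2 262.3 273.7]
63.0 17 [250.3 261.6 272.3]
69.0 14 [251.4 260.8 270.7]
75.0 16 [250.2 258.3 272.1]
81.0 11 [250.2 263.5 272. ]
87.0 20 [250.1 261.  271.1]
93.0 13 [250.5 258.1 273.8]
99.0 16 [250.3 259.5 272.7]
105.0 20 [250.4 261.5 274.1]
111.0 14 [251.8 262.6 274.3]
117.0 19 [250.4 262.  273.2]
123.0 35 [251.2 262.7 274.4]
[0.6043 0.2617 0.1037] [ 1.  -5.4 -5. ]
54.2 16 [241.8 258.7 280.2]
60.2 18 [248.6 266.1 279.9]
66.2 15 [253.9 264.1 275.8]
72.2 15 [252.5 265.4 274.7]
78.2 12 [251.7 260.  272.9]
102.2 7 [251.1 251.7 272.7]
[0.6043 0.2617 0.1037] [ 1.  -5.4 -5. ]
```

The block leans about 0.08 rad to -y in the pads, which is within tolerance. I'll still straighten it against the pocket with a lighter grip before lifting.

Emit:
step_arm([
  {"gripper":1,"x":0,"y":0,"z":3,"spin":0},
  {"gripper":1,"x":0,"y":0,"z":3,"spin":0},
  {"gripper":1,"x":2,"y":0,"z":2,"spin":0},
  {"gripper":1,"x":2,"y":0,"z":0,"spin":0},
  {"gripper":1,"x":2,"y":0,"z":0,"spin":0},
  {"gripper":1,"x":1,"y":0,"z":0,"spin":0},
  {"gripper":1,"x":0,"y":0,"z":0,"spin":0},
  {"gripper":1,"x":0,"y":0,"z":0,"spin":0},
  {"gripper":1,"x":0,"y":0,"z":0,"spin":0},
  {"gripper":1,"x":0,"y":0,"z":0,"spin":0},
], force=22)

```text
time: 15.0
eef_pos: [0.6054, 0.2684, 0.1015]
tcp_rot: [0.709, 0.705, -0.004, 0.001]
contact_force: [-4.7, -10.3, 13.2]
opening: 0.346
finger_force: 42.9
```

```bash
python3 tilt.py;python3 shoes.py
```

```text
52.0 13 [241.9 256.6 281. ]
58.0 15 [253.7 267.6 280.5]
64.0 17 [254.9 267.  279. ]
70.0 15 [255.4 265.1 277.8]
76.0 10 [256.4 265.2 275.7]
94.0 6 [255.8 257.8 260.3]
118.0 7 [257.1 257.8 259.8]
[0.6054 0.2684 0.1015] [ -4.7 -10.3  13.2]
top L 0 
top R 131 [193.8 240. ]
scene L 142 [284.5 330. ]
scene R 142 [193.3 240.4]
[0.6054 0.2684 0.1015] [-5.4 -9.5 12.9] [-2.    1.34 -0.02]
```

Nearly upright now (about +0.03 rad), and the +y shoe has moved further out. Lifting with a firmer grip.

Emit:
step_arm([
  {"gripper":1,"x":-2,"y":0,"z":0,"spin":0},
  {"gripper":1,"x":-1,"y":0,"z":-2,"spin":0},
  {"gripper":1,"x":0,"y":0,"z":-3,"spin":0},
  {"gripper":1,"x":0,"y":0,"z":-4,"spin":0},
  {"gripper":1,"x":0,"y":0,"z":-4,"spin":0},
  {"gripper":1,"x":0,"y":0,"z":-4,"spin":0},
  {"gripper":1,"x":0,"y":0,"z":-4,"spin":0},
  {"gripper":1,"x":0,"y":0,"z":-4,"spin":0},
  {"gripper":1,"x":0,"y":0,"z":-4,"spin":0},
  {"gripper":1,"x":0,"y":0,"z":0,"spin":0},
], force=40)

```text
time: 16.15
eef_pos: [0.6067, 0.2682, 0.1286]
tcp_rot: [0.71, 0.704, 0.001, 0.0]
contact_force: [0.5, -1.1, -2.0]
opening: 0.345
finger_force: 40.9
```

```bash
python3 tilt.py;python3 shoes.py
```

```text
79.1 10 [250.9 259.6 282.1]
85.1 25 [250.5 266.6 281.1]
91.1 14 [255.5 266.3 276.9]
97.1 15 [257.6 270.7 278.5]
103.1 17 [256.1 263.  278.8]
109.1 7 [256.  259.  266.9]
121.1 9 [256.1 259.1 279.3]
127.1 7 [256.8 258.1 262. ]
139.1 7 [256.6 257.8 259.9]
[0.6067 0.2682 0.1286] [ 0.5 -1.1 -2. ]
top L 0 
top R 129 [193.7 238.7]
scene L 135 [287.2 329.8]
scene R 142 [193.3 240.3]
[0.6061 0.268  0.1274] [-0.3 -0.  -2.7] [ 0.02 -0.06 -0.03]
```

Emit:
step_arm([
  {"gripper":1,"x":0,"y":0,"z":-6,"spin":0},
  {"gripper":1,"x":0,"y":0,"z":-6,"spin":0},
  {"gripper":1,"x":0,"y":0,"z":-6,"spin":0},
  {"gripper":1,"x":0,"y":0,"z":-6,"spin":0},
  {"gripper":1,"x":0,"y":0,"z":-6,"spin":0},
  {"gripper":1,"x":-2,"y":0,"z":-5,"spin":0},
  {"gripper":1,"x":-2,"y":0,"z":-4,"spin":0},
  {"gripper":1,"x":-2,"y":0,"z":-2,"spin":0},
  {"gripper":1,"x":0,"y":0,"z":0,"spin":0},
  {"gripper":1,"x":0,"y":0,"z":0,"spin":0},
])

```text
time: 17.3
eef_pos: [0.6059, 0.2617, 0.1681]
tcp_rot: [0.71, 0.704, -0.0, -0.0]
contact_force: [0.0, -0.4, -2.1]
opening: 0.347
finger_force: 40.9
```

```bash
python3 tilt.py
python3 - <<'E'
from h import *
c=read_camera("scene"); P=pts(c); H=cv2.cvtColor(c["color"],cv2.COLOR_RGB2HSV)
m=(c["z_map"]>0)&(abs(P[...,0]-.612)<.02)&(abs(P[...,1]-.262)<.02)&(H[...,1]<60)&(P[...,2]>.062)
print("lowest",np.sort(P[m][:,2])[:12].round(4)); 
cv2.imwrite("pics/end.png",cv2.resize(c["color"][170:310,280:420],None,fx=4,fy=4,interpolation=cv2.INTER_CUBIC)[:,:,::-1])
E
```

```text
118.6 18 [243.3 258.3 277.1]
124.6 23 [244.7 257.6 271.8]
130.6 15 [249.7 259.6 272.2]
136.6 17 [248.8 262.  273.1]
142.6 21 [249.  258.3 271.5]
148.6 7 [250.  253.3 266.4]
160.6 9 [249.5 252.4 272. ]
166.6 7 [251.  251.3 272.3]
172.6 6 [250.1 252.3 254.4]
178.6 8 [250.1 251.1 252.7]
[0.6059 0.2617 0.1681] [ 0.  -0.4 -2.1]
lowest [0.0861 0.0863 0.0865 0.0866 0.0875 0.0876 0.0883 0.0892 0.0896 0.0898
 0.0898 0.09  ]
```

View pics/end.png

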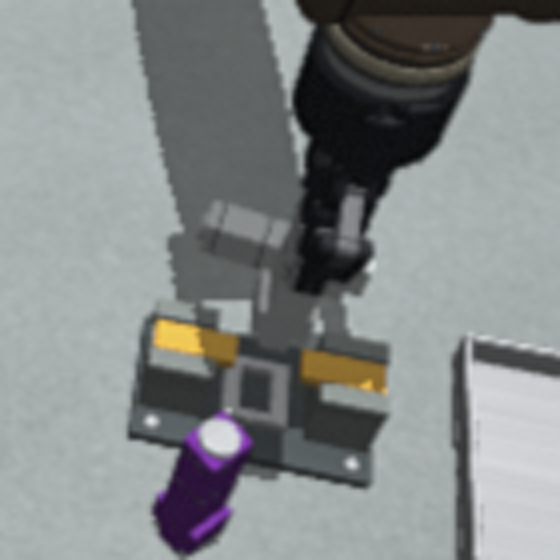

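The picture shows the pocket empty at (255,388) and the block held upright above it at (285,310). Its underside is at about 0.087 m, or 27 mm above the dock top, centred and with only its own weight on the wrist. The spare at (240,230) is where it was. Handing in.

```bash
python3 -c "
from plant import *
print(sign_off())"
```

```text
the job is handed in; nothing more can be done
None
```

The marked block was rocked free of both shoes, lifted out and handed in held still and upright, about 27 mm above its dock; the sign-off gave no verdict back.

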